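Gauge a turned handle rod in the sprung V-cradle

ROBOT

A 6-joint arm with a two-finger parallel gripper is mounted at the origin on the work surface. World frame = base frame: x ahead of the robot, y to its left, z up, the work surface at z = 0. Lengths are in m, angles in rad, forces in N, time in s.
With the tool pointing down it reaches from about 0.275 to 0.85 m from the base axis. Payload 5.2 kg.
Tool frame: the origin (TCP) lies midway between the tips of the shut fingers; the grasp point (between the pads) lies 19 mm behind it; y points along the fingers, x is the direction in which the jaws open and shut, and the axes are right-handed (so a half turn about y gives the same grasp; the last joint's range is limited). The gripper opens to 85 mm and grips with 20 to 120 N. Pads are 22 mm wide; open, the fingers measure 114 mm over their backs; the gripper's body (76 mm by 85 mm) begins 54 mm behind the grasp point. The pads swing forward as they close: fully open they stand 13 mm farther back than shut.
Start: joints at [-1.375, 0.259, 1.535, -0, 1.348, -0.203], TCP at [0.214, -0.507, 0.231] pointing down, gripper open.
Joint ranges: [-3.14, 3.14], [-0.91, 2.08], [0.19, 2.58], [-1.22, 4.36], [0.22, 2.71], [-3.12, 3.12]. Speed limits (rad/s): [2.57, 2.57, 3.14, 3.14, 3.14, 3.14].

INTERFACE

Orientations are given as a rotation vector (axis times angle).
In Python, from bench import status, vision, r gives the robot as it stands.
- The arm moves only by the tool carry_out, never from a script. Its argument "rows" is a list that holds one entry, the list of rows, each a list of 5 numbers: the shift along the world's x, y, z in m, then the turn about the world's z in rad, then the opening, from 0 (shut) to 1 (fully open). A call has exactly 10 rows; each row is the pose to reach, as a shift and turn from the pose commanded when the call began; what a row does not reach only later rows make up. A row lasts 1/8 s, in which the tool goes at most 62.5 mm and 10.7 degrees, less where a joint would pass 70% of its speed; a pose out of reach is approached as far as the arm can. A call with a gripper value outside its range is refused whole. The fingers move at their own pace and stop on an object; "force" is the grip in N (left out, the last holds). Time passes only in rows, so rows that repeat a pose let the fingers close, or fill a call up. It gives the time, the measured TCP pose, the force and the opening at its end, in the units of the state.
- status.get_state(): the state, without advancing time (a new reading comes with each control period).
- vision.camera(name): name is "scene" or "top"; returns the picture (400x640x3 uint8, blue, green, red); there is no depth.
- vision.camera_params(name): a dict with "fx", "fy", "cx", "cy" (pixels), "cam_to_world" (4x4, takes a point from camera to world coordinates). Camera axes: x right, y down, z forward; pixel columns grow to the right and rows downward; lengths in m; the calibration is good to about 2 mm. A picture is of the moment at which its call begins. camera_params takes no time and is no camera call.
- r.sign_off(): hands the job in, once; it reports no verdict.
The state is a dict: "time_s": time; "joint_positions": joint angles; "dq": joint speeds; "joint_efforts": joint torques, N m; "ee_pos": TCP position; "ee_rot": TCP orientation; "wrist_force": force on the tool from outside, world axes, zero at the start; "wrist_torque": the same for the moment, N m; "finger_gap": opening from 0.0 (shut) to 1.0 (fully open).
Only numpy, scipy, OpenCV 4.12 (cv2) and the standard library are available. Lean on these libraries where they do the work, as an engineer would, in place of code of your own. Each camera call takes 0.05 s, during which the arm holds its last target. There are 200 camera calls.

TASK

Wake the bench gauge by pressing its large key fully down and letting it up, then zero it with the small key in the same way while its V-cradle is still empty. Then take the thickest of the three rods from the rack, lay it along the V-cradle so that it spans both rests about evenly, and with it settled on both sides of the V press it down until the sprung cradle sinks well past half of its travel; finish while still pressing, so that it stays bearing firmly on both sides. Leave the middle key, the other rods and everything else on the bench alone.

Things in the scene. Friction and masses are not known exactly. Their poses are not given: they have to be found in the camera images.
- gauge: bench diameter gauge, fixed: flat grey casting 190 (x) x 220 (y) x 25 mm high, origin under its centre on the table, z up. On its top three dark round push keys stand in a row along y at x -66 mm (large key at y +68, middle key at 0, small key at y -68 mm); a sprung V-cradle stands at x +35 mm, y 0, its groove along y
- large_key_top (a point): centre of the top face of the large key (cap diameter 34 mm), 47 mm above the table when up; keys are pressed straight down
- small_key_top (a point): centre of the top face of the small key (cap diameter 18 mm), 47 mm above the table when up
- large_key (a joint): large key travel: 0 up, 0.006 m fully down; springs back; fully down takes 4 N
- middle_key (a joint): middle key (cap diameter 26 mm) travel, as the others; not needed
- small_key (a joint): small key travel, as the large one
- cradle_seat (a point): where the thick rod's centre lies when seated in the V-cradle, 75 mm above the table with the cradle up; moves with it. y runs along the groove, x across, z up. Two steel V-rests (90 degree groove, open upwards, 24 mm long, 57 mm wide) stand 43 mm either side along y, tops 3.5 mm below this point; in the 62 mm gap between them a plate lies 30 mm below this point
- cradle (a joint): how far the sprung cradle is pushed straight down: 0 up, 0.010 m at its stop. It starts to sink at about 4 N and needs about 8 N at half travel, 12 N at the stop; the rod's weight alone does not sink it. Its head floats: it gives up to 4 mm to either side across the groove against a weak centring spring (250 N/m), so that a rod pushed down a little off the groove still comes to bear on both sides
- jaw_near: the steel V faces on the gauge's -x side (both rests); frame lies at the cradle's foot, axes as the gauge
- jaw_far: the steel V faces on the gauge's +x side (both rests); frame lies at the cradle's foot, axes as the gauge
- rack: wooden rack, fixed, 200 (x) x 130 (y) mm, origin under its centre on the table. Three rods lie on it side by side, axes along its y, at x -66, 0 and +66 mm in any order, each on a pair of 8 mm dowels (8 mm either side, tops 40 mm above the table); between the end rails, 100 mm apart, there is below the dowels only a 10 mm baseboard
- thick_rod_center (a point): centre of the thick handle rod: plain beech cylinder, diameter 36 mm, length 140 mm, about 0.1 kg; its axis is its own y. On the rack this point is about 56 mm above the table
- medium_rod_center (a point): centre of the medium rod: diameter 26 mm, length 140 mm, axis y; stays on the rack
- thin_rod_center (a point): centre of the thin rod: diameter 19 mm, length 140 mm, axis y; stays on the rack
- glue: loose glue bottle, diameter 56, 130 mm high, origin under its centre; bystander
- spool: loose wooden spool, diameter 60, 48 mm high, origin under its centre; bystander
- awl: loose awl, 170 mm long along its x; bystander
- mallet: loose wooden hammer, 240 mm long along its x; bystander
- pegpot: loose terracotta cup, diameter 80, 85 mm high, origin under its centre; bystander
- block: loose dark wood block 90 x 50 x 40 mm, origin under its centre; bystander

How it is judged:
On the way, in this order (a step that is already met when the one before it is completed fails the run):
1. the large key is pressed down alone (value of joint large_key above 0.0045 m and value of joint small_key below 0.0015 m), for 0.05 s.
2. then, with the large key up and the cradle empty, the small key is pressed down (value of joint small_key above 0.0045 m and value of joint large_key below 0.0015 m and contact force between each of jaw_near, jaw_far and anything else below 0.1 N), for 0.05 s.
3. the small key is up again and the thick rod is lifted off the rack by the gripper (value of joint each of small_key, large_key below 0.0015 m and contact force between thick_rod and rack below 0.05 N and contact force between the fingers and thick_rod above 1 N), for 0.2 s.
At the end, for the whole second after the job is handed in: robot still presses the thick rod into the V: over 2.5 N on near and on far faces, cradle sunk over 4.5 of its 10 mm, rod within 0.06 rad of the groove, centre within 3 mm of the seat across and in height, 13 mm along, at rest; large and small keys up (contact force between thick_rod and jaw_near above 2.5 N and contact force between thick_rod and jaw_far above 2.5 N and contact force between the fingers and thick_rod above 2 N and value of joint cradle above 0.0045 m and angle between the y axis of thick_rod and the y axis of cradle_seat, either way round below 0.06 rad and x of thick_rod_center in the frame of cradle_seat between -0.003 and 0.003 m and z of thick_rod_center in the frame of cradle_seat between -0.003 and 0.003 m and y of thick_rod_center in the frame of cradle_seat between -0.013 and 0.013 m and linear speed of thick_rod below 0.01 m/s and value of joint each of large_key, small_key below 0.0015 m); the arm keeps its last pose, push and grip.
It fails at once if the middle key is pressed (value of joint middle_key above 0.003 m).
It fails at once if another rod is moved more than 20 mm (distance of any of medium_rod_center, thin_rod_center from where it was at the start of the episode above 0.02 m).
It fails at once if a bystander is moved more than 30 mm (distance of any of glue, spool, awl, mallet, pegpot, block from where it was at the start of the episode above 0.03 m).
It also fails if it takes over 58 s, if anything falls off the work surface, if the arm or the gripper's body presses on something with over 40 N, if the wrist force passes 120 N, or if a joint passes its speed limit or range.

## Working session

There is one attempt and no reset: what is moved stays moved. The work goes in short steps, Python scripts to look and compute and a tool call to move; the robot and the scene stay as the last step left them, time stands still between calls to the robot, and variables do not carry over. Pictures are saved under pics/ and viewed, about 8 in all and at most 12, crops included, and the job is handed in when it is done.

Besides the shell and the picture viewer there is one more tool, called after "Emit:" by a JSON object that holds its "op" and its "data". carry_out: Moves the arm, as the interface text tells. Its arguments: {"type":"object","properties":{"rows":{"type":"array"},"force":{"type":"number"}},"required":["rows"]}

```bash
mkdir -p pics; ls; python3 - <<'E'
from bench import status, vision, r
import cv2,numpy as np
s=status.get_state(); print({k:np.round(v,3) for k,v in s.items()})
for n in("top","scene"):
    cv2.imwrite(f"pics/{n}0.png",vision.camera(n)); p=vision.camera_params(n); print(n,p["fx"],p["cx"],p["cy"],np.round(p["cam_to_world"],3))
E
```

```text
pics
{'time_s': np.float64(0.0), 'joint_positions': array([-1.375,  0.259,  1.536, -0.   ,  1.348, -0.203]), 'dq': array([-0.   ,  0.001, -0.001,  0.   , -0.001, -0.001]), 'joint_efforts': array([ 2.0000e-03, -4.4602e+01, -2.9056e+01, -0.0000e+00,  1.2000e-02,
        0.0000e+00]), 'ee_pos': array([ 0.213, -0.506,  0.23 ]), 'ee_rot': array([-1.371,  0.912, -0.909]), 'wrist_force': array([-0.261,  0.386,  0.257]), 'wrist_torque': array([-0.013,  0.004, -0.007]), 'finger_gap': np.float64(1.003)}
top 458.0318052663698 319.6911639334818 195.7639504681287 [[ 1.400e-02 -9.830e-01  1.860e-01  3.180e-01]
 [-1.000e+00 -1.400e-02 -1.000e-03 -7.000e-03]
 [ 3.000e-03 -1.860e-01 -9.830e-01  1.439e+00]
 [ 0.000e+00  0.000e+00  0.000e+00  1.000e+00]]
scene 413.0411082061114 325.61527602995 203.0259681103602 [[ 3.030e-01  6.890e-01 -6.590e-01  1.371e+00]
 [ 9.530e-01 -2.190e-01  2.090e-01 -2.720e-01]
 [-1.000e-03 -6.910e-01 -7.230e-01  9.350e-01]
 [ 0.000e+00  0.000e+00  0.000e+00  1.000e+00]]
```

View pics/top0.png

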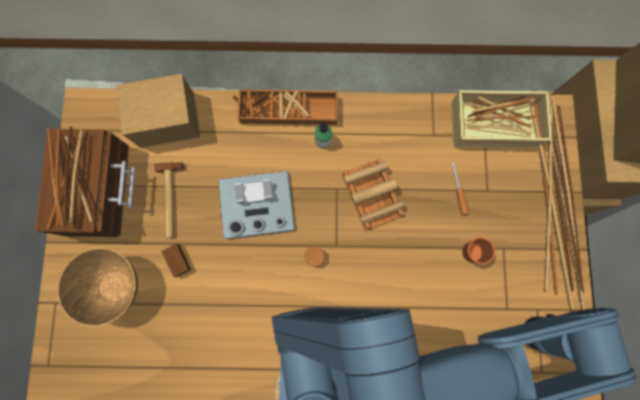

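View pics/scene0.png

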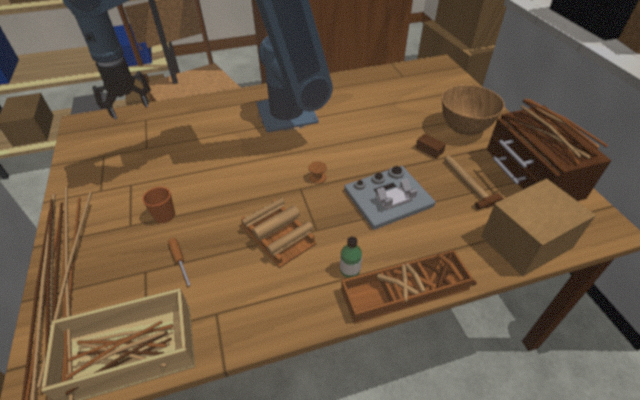

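```bash
cat > h.py <<'E'
from bench import status, vision
import cv2,numpy as np
def ray(n,uv):
    p=vision.camera_params(n);T=np.array(p["cam_to_world"])
    d=T[:3,:3]@np.array([(uv[0]-p["cx"])/p["fx"],(uv[1]-p["cy"])/p["fy"],1.]);return T[:3,3],d/np.linalg.norm(d)
def plane(n,uv,z):
    o,d=ray(n,uv);return (o+d*(z-o[2])/d[2])
def tri(a,b):
    (o,d),(q,e)=ray("top",a),ray("scene",b)
    t=np.linalg.lstsq(np.c_[d,-e],q-o,rcond=None)[0]
    A,B=o+d*t[0],q+e*t[1];return (A+B)/2,np.linalg.norm(A-B)
def proj(n,P):
    p=vision.camera_params(n);T=np.array(p["cam_to_world"]);c=T[:3,:3].T@(np.asarray(P)-T[:3,3])
    return np.array([p["fx"]*c[0]/c[2]+p["cx"],p["fy"]*c[1]/c[2]+p["cy"]])
def crop(im,x,y,w,h,k,f): cv2.imwrite(f,cv2.resize(im[y:y+h,x:x+w],None,fx=k,fy=k,interpolation=cv2.INTER_CUBIC))
E
python3 - <<'E'
from h import *
t=cv2.imread("pics/top0.png");s=cv2.imread("pics/scene0.png")
R=lambda im,x,y,w,h,k:cv2.resize(im[y:y+h,x:x+w],None,fx=k,fy=k,interpolation=cv2.INTER_CUBIC)
a=np.hstack([R(t,215,165,90,75,4.4444),R(t,335,152,90,75,4.4444)])
b=np.hstack([R(s,335,155,100,70,4),R(s,230,190,100,70,4)])
cv2.imwrite("pics/crops.png",np.vstack([a[:333,:800],b]))
hsv=cv2.cvtColor(t,cv2.COLOR_BGR2HSV)
# gauge casting
m=((hsv[...,1]<75)&(hsv[...,2]>90)).astype(np.uint8);mm=np.zeros_like(m);mm[160:245,210:305]=m[160:245,210:305]
c=max(cv2.findContours(mm,0,2)[0],key=cv2.contourArea);h=cv2.convexHull(c);q=cv2.approxPolyDP(h,4,True)[:,0]
print("gauge",q.tolist());P=np.array([plane("top",u,.025) for u in cv2.boxPoints(cv2.minAreaRect(c))]);print(P.round(3),P.mean(0),np.linalg.norm(np.diff(P,axis=0),axis=1))
for n,im,(x0,x1,y0,y1) in(("top",t,(222,292,212,240)),("scene",s,(350,410,160,195))):
    g=cv2.cvtColor(im,cv2.COLOR_BGR2GRAY);k=np.zeros_like(g);k[y0:y1,x0:x1]=(g[y0:y1,x0:x1]<70)
    for c in cv2.findContours(k,0,2)[0]:
        if cv2.contourArea(c)>6:
            (u,v),r=cv2.minEnclosingCircle(c);M=cv2.moments(c);uv=(M["m10"]/M["m00"],M["m01"]/M["m00"]);print(n,np.round(uv,1),r,cv2.boundingRect(c),plane(n,uv,.047).round(4))
E
```

```text
gauge [[286, 171], [294, 229], [225, 238], [219, 179]]
[[0.634 0.321 0.025]
 [0.667 0.094 0.025]
 [0.476 0.066 0.025]
 [0.445 0.287 0.025]] [0.55551825 0.19216559 0.025     ] [0.22872412 0.19308462 0.22317872]
top [235.5 226.7] 4.1164655685424805 (232, 223, 8, 8) [0.4813 0.2476 0.047 ]
top [257.5 224.1] 2.795184850692749 (255, 222, 6, 6) [0.4901 0.1807 0.047 ]
top [253.  212.8] 10.012592315673828 (246, 212, 21, 3) [0.525 0.196 0.047]
scene [389.1 185.7] 5.099119663238525 (384, 183, 11, 6) [0.5498 0.1944 0.047 ]
scene [359.6 182.4] 2.404250383377075 (358, 180, 5, 5) [0.5079 0.1128 0.047 ]
scene [378.1 175.7] 3.4112443923950195 (375, 173, 7, 7) [0.4966 0.18   0.047 ]
scene [396.3 169.9] 4.555642127990723 (392, 166, 10, 8) [0.4891 0.2463 0.047 ]
```

View pics/crops.png

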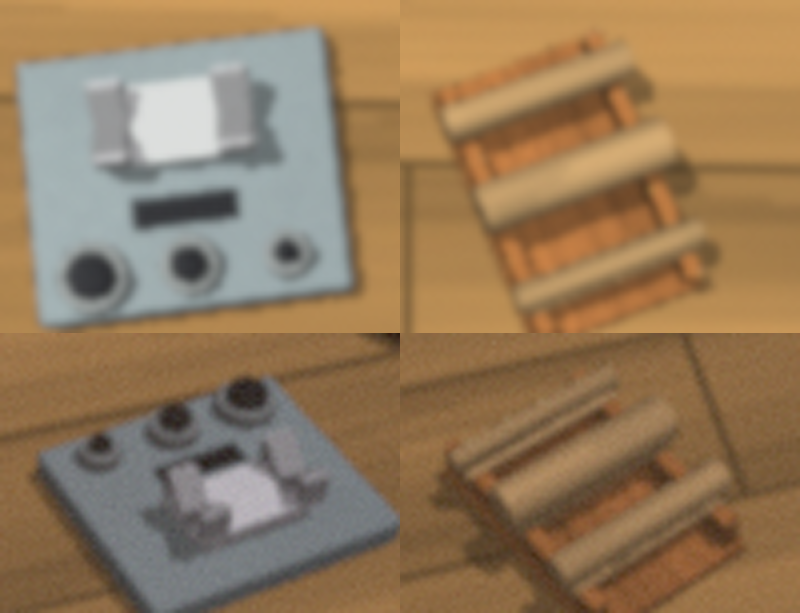

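```bash
python3 - <<'E'
from h import *
from scipy.spatial.transform import Rotation as Ro
tp=lambda x,y:(335-90+x/4.4444,152+y/4.4444)
sp=lambda x,y:(230-100+x/4,190+(y-333)/4)
for nm,L,Rr,sL,sR,z in(("thick",(482,205),(670,141),(510,508),(668,418),.056),("med",(448,122),(630,60),(566,568),(722,478),.052),("thin",(522,294),(698,236),(461,458),(606,378),.049)):
    A,B=plane("top",tp(*L),z),plane("top",tp(*Rr),z);C,D=plane("scene",sp(*sL),z),plane("scene",sp(*sR),z)
    f=lambda a,b:(((a+b)/2).round(4),np.linalg.norm(b-a).round(4),np.arctan2((b-a)[0],-(b-a)[1]).round(3))
    print(nm,f(A,B),f(C,D))
print("small top",plane("top",(280.2,221.7),.047),"tri large",tri((235.5,226.7),(396.3,169.9)),tri((257.5,224.1),(378.1,175.7)))
# cradle: rest-outline centre in top crop / scene
print("cradle top ctr",plane("top",(215+171/4.444,165+115/4.444),.06))
for P in([.4815,.2475,.047],[.5,.1135,.047],[.59,.195,.0715]): print(proj("top",P).round(1),proj("scene",P).round(1))
print(Ro.from_rotvec(status.get_state()["ee_rot"]).as_matrix().round(3))
E
```

```text
thick (array([ 0.5969, -0.1772,  0.056 ]), np.float64(0.139), np.float64(0.346)) (array([ 0.5995, -0.1695,  0.056 ]), np.float64(0.1342), np.float64(-2.772))
med (array([ 0.6559, -0.1523,  0.052 ]), np.float64(0.1359), np.float64(0.349)) (array([ 0.6607, -0.1455,  0.052 ]), np.float64(0.1294), np.float64(-2.792))
thin (array([ 0.5338, -0.2009,  0.049 ]), np.float64(0.1292), np.float64(0.333)) (array([ 0.5388, -0.1977,  0.049 ]), np.float64(0.1256), np.float64(-2.767))
small top [0.49852457 0.11168377 0.047     ] tri large (array([0.48228967, 0.24952486, 0.04032811]), np.float64(0.0014083697010534935)) (array([0.49107407, 0.18213706, 0.04125502]), np.float64(0.0011370818873727433))
cradle top ctr [0.59091822 0.19537072 0.06      ]
[235.5 226.6] [395.7 168.4]
[279.6 221.2] [358.9 180.7]
[253.1 190.4] [395.6 188.7]
[[ 0.388 -0.     0.922]
 [-0.922  0.002  0.388]
 [-0.002 -1.     0.   ]]
```

Emit:
{"op": "carry_out", "data": {"rows": [[[0.019,0.056,0,0.14,0],[0.038,0.112,0,0.28,0],[0.057,0.168,0,0.42,0],[0.076,0.224,0,0.56,0],[0.095,0.28,0,0.7,0],[0.114,0.336,0,0.84,0],[0.133,0.392,0,0.98,0],[0.152,0.448,0,1.12,0],[0.171,0.504,0,1.25,0],[0.19,0.56,0,1.314,0]]], "force": 80}}

```text
time_s: 1.35
ee_pos: [0.4037, 0.0551, 0.2313]
ee_rot: [-1.568, -0.114, 0.114]
wrist_force: [1.2, -1.1, 0.8]
finger_gap: -0.0
```

Emit:
{"op": "carry_out", "data": {"rows": [[[0.02,0.048,0,0,0],[0.04,0.096,0,0,0],[0.06,0.144,-0.02,0,0],[0.078,0.193,-0.06,0,0],[0.078,0.193,-0.1,0,0],[0.078,0.193,-0.13,0,0],[0.078,0.193,-0.15,0,0],[0.078,0.193,-0.16,0,0],[0.078,0.193,-0.165,0,0],[0.078,0.193,-0.165,0,0]]]}}

```text
time_s: 2.6
ee_pos: [0.4818, 0.2462, 0.0666]
ee_rot: [-1.568, -0.112, 0.111]
wrist_force: [-0.4, -0.1, -0.2]
finger_gap: 0.004
```

```bash
python3 - <<'E'
from h import *
t=vision.camera("top");s=vision.camera("scene")
R=lambda im,x,y,w,h,k:cv2.resize(im[y:y+h,x:x+w],None,fx=k,fy=k,interpolation=cv2.INTER_CUBIC)
cv2.imwrite("pics/press1.png",np.hstack([R(t,215,165,90,90,4.4444),R(s,340,120,90,90,4.4444)]))
print(status.get_state()["ee_pos"],proj("scene",status.get_state()["ee_pos"]))
E
```

```text
[0.48221021 0.24627132 0.067133  ] [396.16545984 163.84030204]
```

View pics/press1.png

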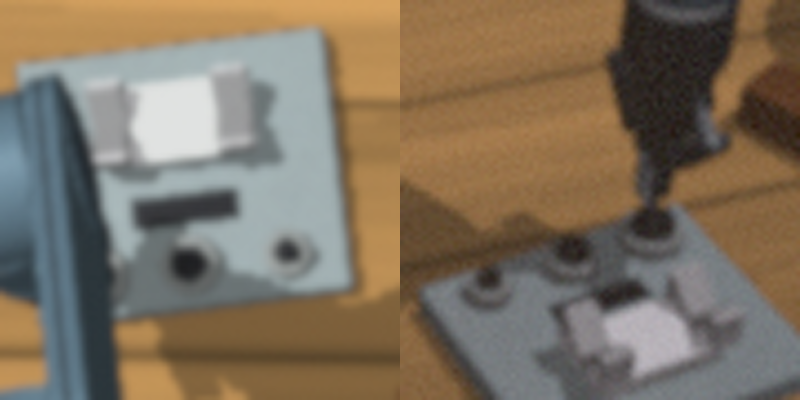

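Emit:
{"op": "carry_out", "data": {"rows": [[[0,0,-0.008,0,0],[0,0,-0.016,0,0],[0,0,-0.02,0,0],[0,0,-0.023,0,0],[0,0,-0.025,0,0],[0,0,-0.0265,0,0],[0,0,-0.0275,0,0],[0,0,-0.0275,0,0],[0,0,-0.0275,0,0],[0,0,-0.0275,0,0]]]}}

```text
time_s: 3.95
ee_pos: [0.4813, 0.2461, 0.0407]
ee_rot: [-1.568, -0.112, 0.112]
wrist_force: [-7.7, -2.9, 20.0]
finger_gap: 0.001
```

Emit:
{"op": "carry_out", "data": {"rows": [[[0,0,0.02,0,0],[0,0,0.05,0,0],[0.004,-0.025,0.06,0,0],[0.008,-0.06,0.06,0,0],[0.013,-0.1,0.06,0,0],[0.018,-0.1335,0.06,0,0],[0.018,-0.1335,0.04,0,0],[0.018,-0.1335,0.026,0,0],[0.018,-0.1335,0.02,0,0],[0.018,-0.1335,0.02,0,0]]]}}

```text
time_s: 5.2
ee_pos: [0.4993, 0.1131, 0.0584]
ee_rot: [-1.568, -0.111, 0.113]
wrist_force: [-0.1, 0.0, 0.1]
finger_gap: 0.004
```

```bash
python3 - <<'E'
from h import *
t=vision.camera("top");s=vision.camera("scene")
R=lambda im,x,y,w,h,k:cv2.resize(im[y:y+h,x:x+w],None,fx=k,fy=k,interpolation=cv2.INTER_CUBIC)
cv2.imwrite("pics/press2.png",np.hstack([R(t,215,165,90,90,4.4444),R(s,315,140,90,90,4.4444)]))
p=status.get_state()["ee_pos"];print(p,(proj("scene",p)-[315,140])*4.4444,(proj("scene",[.4995,.1130,.047])-[315,140])*4.4444)
E
```

```text
[0.49989897 0.11306729 0.05912641] [195.57103333 168.23939885] [194.28929301 180.51742062]
```

View pics/press2.png

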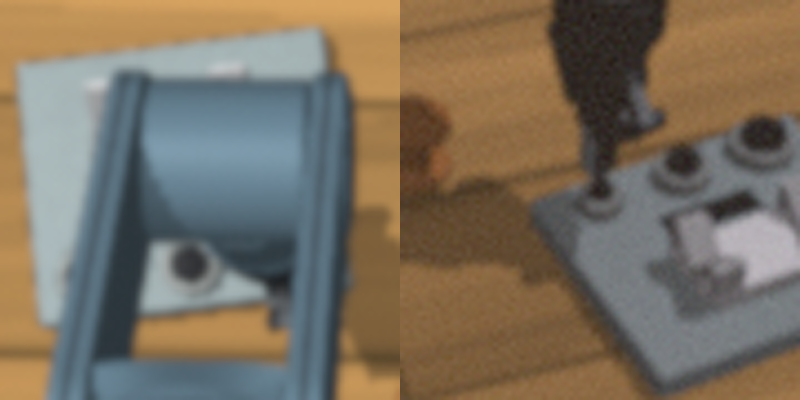

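Emit:
{"op": "carry_out", "data": {"rows": [[[0,0,-0.006,0,0],[0,0,-0.01,0,0],[0,0,-0.0135,0,0],[0,0,-0.016,0,0],[0,0,-0.018,0,0],[0,0,-0.0195,0,0],[0,0,-0.0195,0,0],[0,0,-0.0195,0,0],[0,0,-0.0195,0,0],[0,0,-0.0195,0,0]]]}}

```text
time_s: 6.55
ee_pos: [0.4996, 0.1127, 0.0408]
ee_rot: [-1.568, -0.112, 0.111]
wrist_force: [-6.2, 0.2, 16.2]
finger_gap: 0.002
```

Emit:
{"op": "carry_out", "data": {"rows": [[[0,0,0.03,0,0],[0,0,0.09,0,0],[0.01,-0.04,0.12,0.04,0],[0.03,-0.09,0.12,0.08,0.2],[0.05,-0.145,0.12,0.12,0.6],[0.07,-0.2,0.12,0.16,0.6],[0.09,-0.25,0.12,0.2,0.6],[0.0985,-0.287,0.12,0.205,0.6],[0.0985,-0.287,0.12,0.205,0.6],[0.0985,-0.287,0.12,0.205,0.6]]]}}

```text
time_s: 7.8
ee_pos: [0.5976, -0.1739, 0.1587]
ee_rot: [-1.553, -0.271, 0.273]
wrist_force: [-0.3, 0.9, 0.4]
finger_gap: 0.598
```

```bash
python3 - <<'E'
from h import *
t=vision.camera("top");s=vision.camera("scene")
R=lambda im,x,y,w,h,k:cv2.resize(im[y:y+h,x:x+w],None,fx=k,fy=k,interpolation=cv2.INTER_CUBIC)
cv2.imwrite("pics/grasp1.png",np.hstack([R(t,335,152,90,110,4.4444),R(s,230,150,90,110,4.4444)]))
print({k:np.round(v,3) for k,v in status.get_state().items() if k in("ee_pos","ee_rot","finger_gap","joint_positions")})
E
```

```text
{'joint_positions': array([-0.461,  0.44 ,  1.453,  0.   ,  1.25 , -0.809]), 'ee_pos': array([ 0.598, -0.173,  0.159]), 'ee_rot': array([-1.553, -0.273,  0.273]), 'finger_gap': np.float64(0.601)}
```

View pics/grasp1.png

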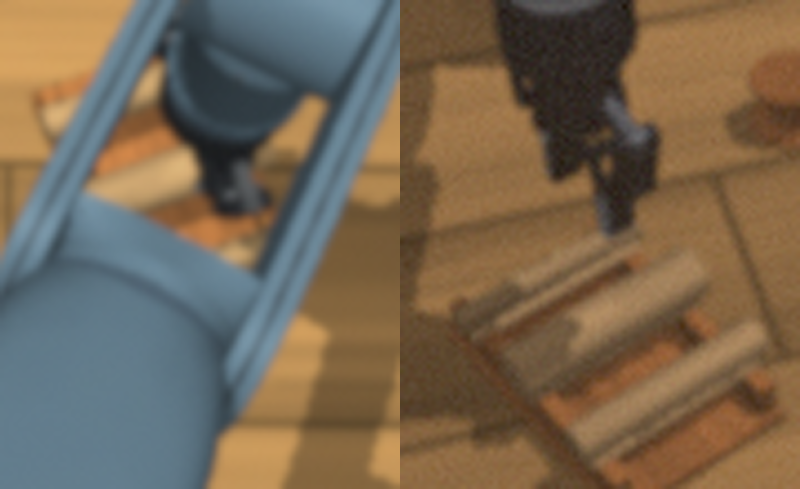

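Emit:
{"op": "carry_out", "data": {"rows": [[[0,0,-0.03,0,0.66],[0,0,-0.06,0,0.66],[0,0,-0.08,0,0.66],[0,0,-0.09,0,0.66],[0,0,-0.1,0,0.66],[0,0,-0.11,0,0.66],[0,0,-0.118,0,0.66],[0,0,-0.125,0,0.66],[0,0,-0.125,0,0.66],[0,0,-0.125,0,0.66]]]}}

```text
time_s: 9.15
ee_pos: [0.5983, -0.1745, 0.0346]
ee_rot: [-1.554, -0.273, 0.272]
wrist_force: [0.3, 0.3, 0.6]
finger_gap: 0.661
```

Free descent. Close.

Emit:
{"op": "carry_out", "data": {"rows": [[[0,0,0,0,0.5],[0,0,0,0,0.45],[0,0,0,0,0.42],[0,0,0,0,0.3],[0,0,0,0,0.2],[0,0,0,0,0.2],[0,0,0,0,0.2],[0,0,0,0,0.2],[0,0,0,0,0.2],[0,0,0,0,0.2]]], "force": 80}}

```text
time_s: 10.4
ee_pos: [0.5982, -0.1745, 0.0351]
ee_rot: [-1.554, -0.273, 0.272]
wrist_force: [-2.1, -0.9, 4.8]
finger_gap: 0.397
```

Emit:
{"op": "carry_out", "data": {"rows": [[[0,0,0.01,0,0.2],[0,0,0.03,0,0.2],[0,0,0.06,0,0.2],[0,0,0.1,0,0.2],[0,0,0.13,0,0.2],[0,0,0.15,0,0.2],[0,0,0.15,0,0.2],[0,0,0.15,0,0.2],[0,0,0.15,0,0.2],[0,0,0.15,0,0.2]]]}}

```text
time_s: 11.65
ee_pos: [0.5976, -0.1741, 0.1832]
ee_rot: [-1.552, -0.271, 0.273]
wrist_force: [0.6, 0.2, -1.2]
finger_gap: 0.401
```

```bash
python3 - <<'E'
from h import *
t=vision.camera("top");s=vision.camera("scene")
R=lambda im,x,y,w,h,k:cv2.resize(im[y:y+h,x:x+w],None,fx=k,fy=k,interpolation=cv2.INTER_CUBIC)
cv2.imwrite("pics/lift.png",np.hstack([R(t,320,140,90,110,4.4444),R(s,215,120,90,110,4.4444)]))
st=status.get_state();print({k:np.round(v,3) for k,v in st.items() if k in("ee_pos","wrist_force","finger_gap","wrist_torque")})
p=st["ee_pos"]+[0,0,.019];a=.347
for e in(-.07,0,.07):
    P=p+e*np.array([-np.sin(a),np.cos(a),0]);print(e,(proj("scene",P)-[215,120])*4.4444+[400,0],(proj("top",P)-[320,140])*4.4444)
E
```

```text
{'ee_pos': array([ 0.598, -0.174,  0.184]), 'wrist_force': array([ 0.312,  0.529, -0.612]), 'wrist_torque': array([ 0.035, -0.02 ,  0.03 ]), 'finger_gap': np.float64(0.402)}
-0.07 [542.73090101 339.53478782] [371.73850638 142.71584475]
0 [648.66249405 286.97435418] [266.79034691 178.45097768]
0.07 [748.86802959 237.25503769] [161.10044737 214.43867511]
```

View pics/lift.png

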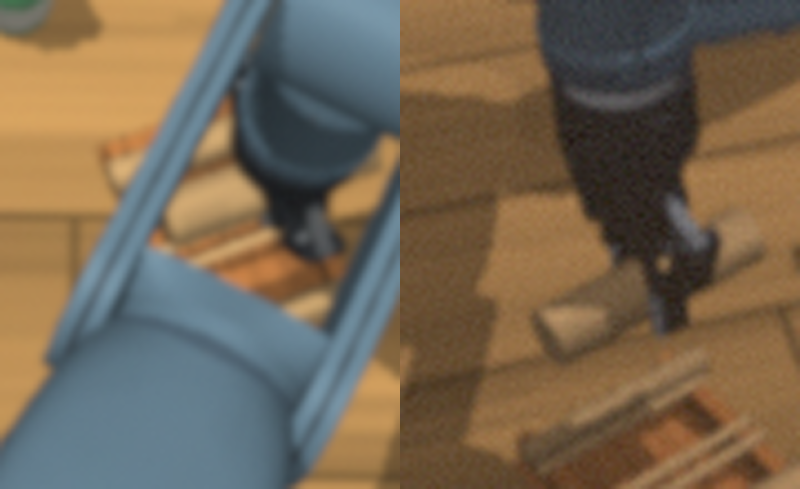

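Emit:
{"op": "carry_out", "data": {"rows": [[[0,0.04,0,0,0.2],[-0.002,0.09,0,-0.04,0.2],[-0.003,0.14,0,-0.08,0.2],[-0.004,0.19,0,-0.12,0.2],[-0.005,0.24,0,-0.16,0.2],[-0.006,0.29,0,-0.19,0.2],[-0.007,0.335,-0.01,-0.205,0.2],[-0.0075,0.3695,-0.03,-0.205,0.2],[-0.0075,0.3695,-0.06,-0.205,0.2],[-0.0075,0.3695,-0.08,-0.205,0.2]]]}}

```text
time_s: 13.0
ee_pos: [0.5897, 0.196, 0.1027]
ee_rot: [-1.568, -0.111, 0.114]
wrist_force: [-0.7, -1.0, -1.5]
finger_gap: 0.399
```

Emit:
{"op": "carry_out", "data": {"rows": [[[0,0,-0.005,0,0.2],[0,0,-0.01,0,0.2],[0,0,-0.015,0,0.2],[0,0,-0.015,0,0.2],[0,0,-0.015,0,0.2],[0,0,-0.015,0,0.2],[0,0,-0.015,0,0.2],[0,0,-0.015,0,0.2],[0,0,-0.015,0,0.2],[0,0,-0.015,0,0.2]]]}}

```text
time_s: 14.25
ee_pos: [0.5906, 0.1952, 0.0893]
ee_rot: [-1.568, -0.111, 0.112]
wrist_force: [-0.4, 0.2, -1.3]
finger_gap: 0.405
```

```bash
python3 - <<'E'
from h import *
t=vision.camera("top");s=vision.camera("scene")
R=lambda im,x,y,w,h,k:cv2.resize(im[y:y+h,x:x+w],None,fx=k,fy=k,interpolation=cv2.INTER_CUBIC)
cv2.imwrite("pics/cradle1.png",np.hstack([R(t,210,140,90,100,4.4444),R(s,345,130,90,100,4.4444)]))
st=status.get_state();print({k:np.round(v,3) for k,v in st.items() if k in("time_s","ee_pos","ee_rot","wrist_force","finger_gap","wrist_torque")})
p=st["ee_pos"]+[0,0,.021];a=.142;d=np.array([-np.sin(a),np.cos(a),0]);x=np.array([np.cos(a),np.sin(a),0])
f=lambda P:((proj("scene",P)-[345,130])*4.4444+[400,0]).round()
print("rod ends pred",f(p-.07*d),f(p+.07*d))
c=np.array([.591,.195,.0715])
for e in(-.055,-.031,.031,.055): print(e,"far top",f(c+e*d+.0285*x),"near top",f(c+e*d-.0285*x))
E
```

```text
{'time_s': np.float64(14.35), 'ee_pos': array([0.591, 0.195, 0.089]), 'ee_rot': array([-1.568, -0.111,  0.112]), 'wrist_force': array([ 0.191,  0.228, -1.092]), 'wrist_torque': array([-0.041, -0.048,  0.025]), 'finger_gap': np.float64(0.401)}
rod ends pred [541. 251.] [721. 188.]
-0.055 far top [578. 315.] near top [533. 260.]
-0.031 far top [609. 303.] near top [564. 249.]
0.031 far top [688. 275.] near top [641. 222.]
0.055 far top [718. 264.] near top [671. 212.]
```

View pics/cradle1.png

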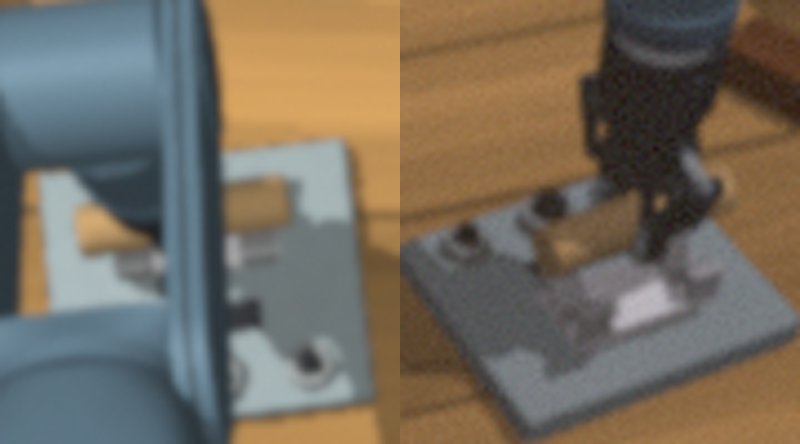

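```bash
python3 - <<'E'
from h import *
tp=lambda x,y:(210+x/4.4444,140+y/4.4444)
sp=lambda x,y:(345+(x-400)/4.4444,130+y/4.4444)
z=.110
for n,A,B in(("top",tp(80,231),tp(289,201)),("scene",sp(555,248),sp(728,188))):
    a,b=plane(n,A,z),plane(n,B,z);print(n,(a+b)/2,np.linalg.norm(b-a),np.arctan2(-(b-a)[0],(b-a)[1]))
for r in(tp(146,262),tp(263,246)):print("rest near edge",plane("top",r,.0715))
E
```

```text
top [0.58782896 0.19401616 0.11      ] 0.14010389925218755 -2.981273619113324
scene [0.59095199 0.20249123 0.11      ] 0.13422995042459804 0.1382836761216121
rest near edge [0.56322577 0.22489526 0.0715    ]
rest near edge [0.57546624 0.14545789 0.0715    ]
```

Emit:
{"op": "carry_out", "data": {"rows": [[[0,0,-0.008,0,0.2],[0,0,-0.016,0,0.2],[0,0,-0.022,0,0.2],[0,0,-0.026,0,0.2],[0,0,-0.029,0,0.2],[0,0,-0.032,0,0.2],[0,0,-0.034,0,0.2],[0,0,-0.036,0,0.2],[0,0,-0.036,0,0.2],[0,0,-0.036,0,0.2]]]}}

```text
time_s: 15.6
ee_pos: [0.5911, 0.1952, 0.0539]
ee_rot: [-1.568, -0.112, 0.11]
wrist_force: [-0.1, 1.1, 3.9]
finger_gap: 0.4
```

Emit:
{"op": "carry_out", "data": {"rows": [[[0,0,-0.001,0,0.2],[0,0,-0.002,0,0.2],[0,0,-0.003,0,0.2],[0,0,-0.004,0,0.2],[0,0,-0.005,0,0.2],[0,0,-0.006,0,0.2],[0,0,-0.007,0,0.2],[0,0,-0.007,0,0.2],[0,0,-0.007,0,0.2],[0,0,-0.007,0,0.2]]]}}

```text
time_s: 16.85
ee_pos: [0.5915, 0.1953, 0.0474]
ee_rot: [-1.568, -0.113, 0.11]
wrist_force: [-0.1, -0.3, 9.0]
finger_gap: 0.399
```

```bash
python3 - <<'E'
from h import *
t=vision.camera("top");s=vision.camera("scene")
R=lambda im,x,y,w,h,k:cv2.resize(im[y:y+h,x:x+w],None,fx=k,fy=k,interpolation=cv2.INTER_CUBIC)
cv2.imwrite("pics/press3.png",np.hstack([R(t,210,140,90,100,4.4444),R(s,345,130,90,100,4.4444)]))
st=status.get_state();print({k:np.round(v,3) for k,v in st.items() if k in("time_s","ee_pos","ee_rot","wrist_force","finger_gap","wrist_torque")})
E
```

```text
{'time_s': np.float64(16.95), 'ee_pos': array([0.592, 0.195, 0.047]), 'ee_rot': array([-1.568, -0.113,  0.11 ]), 'wrist_force': array([-0.527,  0.22 ,  8.047]), 'wrist_torque': array([ 0.031, -0.051, -0.189]), 'finger_gap': np.float64(0.396)}
```

View pics/press3.png

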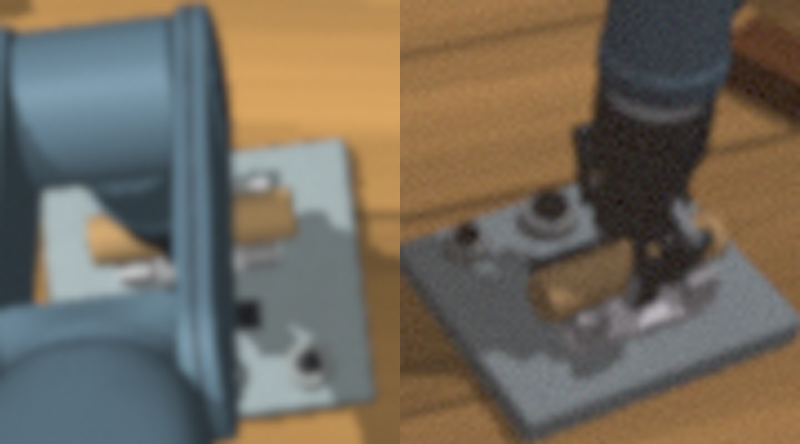

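Emit:
{"op": "carry_out", "data": {"rows": [[[0,0,0,0,0.2],[0,0,0,0,0.2],[0,0,0,0,0.2],[0,0,0,0,0.2],[0,0,0,0,0.2],[0,0,0,0,0.2],[0,0,0,0,0.2],[0,0,0,0,0.2],[0,0,0,0,0.2],[0,0,0,0,0.2]]]}}

```text
time_s: 18.2
ee_pos: [0.5915, 0.1953, 0.0474]
ee_rot: [-1.568, -0.113, 0.11]
wrist_force: [0.4, 0.2, 8.8]
finger_gap: 0.397
```

```bash
python3 -c "
from bench import status,r
s=status.get_state();print(s['ee_pos'],s['wrist_force'],s['wrist_torque'],s['finger_gap'])
if 6.5<s['wrist_force'][2]<13: r.sign_off();print('handed in')"
```

```text
[0.59151675 0.19529767 0.0473578 ] [0.36543674 0.2220257  8.81768764] [ 0.03444188 -0.04055547 -0.24862222] 0.39709939644464415
the job is handed in; nothing more can be done
handed in
```

I woke the gauge with the large key, zeroed it with the small key, and took the thick rod (the middle one) from the rack. I laid it in the V-cradle, pressed it down and handed the job in at about 18 s, still pressing. No verdict is reported.

- **Keys:** the tool tip stopped at 40.7 mm (large key) and 40.8 mm (small key), against 41 mm for fully down, with 16–20 N on the wrist. I lifted off each key before moving on.
- **Press:** in the last check the wrist read a steady 8.8 N upward and under 0.5 N sideways. The tool stood 6.5 mm below where it first read contact. By force and height, the cradle should be about 6.5–7 mm down.
- **Rod placement:** the last picture shows the rod in both rests, centred along the groove to within about 2 mm by eye. The tool was turned to the groove angle I measured.
- **Disagreements:** before the press, the top and side cameras disagreed by about 8 mm on the rod's position along the groove and 3 mm across. I went by about the middle of the two. The gripper opening read 34 mm on a 36 mm rod, which still rules out the 26 mm one.
- **Not measured:** I could not read the force on each V face or the cradle's travel directly.

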